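Find the release notch in the canister rim by feel and press it

TASK

Open the round sample canister on the bench: with the gripper closed and pointing down, set the fingertips on top of its dark rim at the left-hand side and feel along the rim towards you and round to the right until you find the hidden notch, then press the plate inside the notch gently all the way down so that the middle cover pops up. Finish while still holding the plate down. Do not lift or move any of the things standing around.

Things in the scene. Friction and masses are not known exactly. Their poses are not given: they have to be found in the camera images.
- canister: Round grey canister, fixed, 208 mm across, 60 mm high. Origin: centre of its underside, z up, -x its front (towards the robot, turned by up to 0.25 rad), +y its left as the robot sees it, +x a small connector block at the back (reaches 133 mm out). Outside in: dark rim, empty groove (radius 56 to 73 mm, floor at 28 mm), bright middle cover (radius 51 mm, top at 57 mm).
- rim_centre (a point): Centre of the dark rim's ring, level with its flat top (60 mm over the bench); axes as the canister. Rim: radius 73 to 97 mm (middle 85). Cushioned: gives from about 1 N, then 1.2 N per mm, hard stop at 3 mm. One notch, a 50 mm gap through its whole width; the notch's centre lies anywhere from 15 deg left of the front point (-x) to 75 deg right of it (towards -y); it is not given.
- release (a joint): Plate in the notch, same dark material, 43 mm along the rim, 24 mm wide, top 12 mm below the rim's top. Value 0 = up, 0.008 m = fully down (hard stop). Sprung: starts to move at about 2 N, about 6 N when fully down; springs back when let go.
- cover (a joint): Rise of the middle cover, m: 0 = shut, 0.012 = fully up. Driven by the plate, 1.5 times its travel; falls shut when the plate is let go.
- weight_100g: Brass knob weight, 27 mm across, 36 mm high, loose bystander; origin at the centre of its underside.
- moisture_tin: Round aluminium tin with lid, 59 mm across, 38 mm high, loose bystander; origin at the centre of its underside.
- small_bottle: Small white bottle, 38 mm across, 70 mm high, loose bystander behind the canister; origin at the centre of its underside.
- tweezers: Steel tweezers lying on the bench, 139 x 9 x 10 mm, loose bystander; origin at the centre of its underside.

How it is judged (in metres and radians):
On the way, in this order (a step that is already met when the one before it is completed fails the run):
1. the fingertips touch the rim at the canister's left side (more than 60 mm left of its centre) (contact force between the fingers and canister above 0.3 N and y of the grasp point in the frame of canister above 0.06 m and value of joint release below 0.001 m), for 0.1 s.
2. the fingertips touch the rim farther round to the front, the plate not yet pressed (contact force between the fingers and canister above 0.3 N and y of the grasp point in the frame of canister below 0.056 m and x of the grasp point in the frame of canister below -0.03 m and value of joint release below 0.001 m), for 0.05 s.
3. the plate in the notch is pressed down (contact force between the fingers and canister above 0.3 N and value of joint release above 0.006 m), for 0.2 s.
At the end, for the whole second after the job is handed in: The fingertips hold the release plate at least 6 of its 8 mm down (more than 0.8 N), the cover stands at least 8.5 mm up, and the bystanders are at rest (value of joint release above 0.006 m and value of joint cover above 0.0085 m and contact force between the fingers and canister above 0.8 N and linear speed of each of weight_100g, moisture_tin, small_bottle, tweezers below 0.02 m/s); the arm keeps its last pose, push and grip.
It fails at once if the canister is pushed on with more than 45 N (contact force between the fingers and canister above 45 N).
It fails at once if the weight 100g is lifted or moved by more than 25 mm (distance of weight_100g from where it was at the start of the episode above 0.025 m).
It fails at once if the moisture tin is lifted or moved by more than 25 mm (distance of moisture_tin from where it was at the start of the episode above 0.025 m).
It fails at once if the small bottle is lifted or moved by more than 25 mm (distance of small_bottle from where it was at the start of the episode above 0.025 m).
It fails at once if the tweezers is lifted or moved by more than 25 mm (distance of tweezers from where it was at the start of the episode above 0.025 m).
It also fails if it takes over 64 s, if anything falls off the work surface, if the arm or the gripper's body presses on something with over 40 N, if the wrist force passes 120 N, or if a joint passes its speed limit or range.

ROBOT

A 6-joint arm with a two-finger parallel gripper is mounted at the origin on a cart in front of the work surface, level with it; the furniture and walls round the work are solid. World frame = base frame: x ahead of the robot, y to its left, z up, the work surface at z = 0. Lengths are in m, angles in degrees, forces in N, time in s.
With the tool pointing down it reaches from about 0.35 to 0.725 m from the base axis. Payload 4.3 kg.
Tool frame: the origin (TCP) lies midway between the tips of the shut fingers; the grasp point (between the pads) lies 19 mm behind it; z points along the fingers, y is the line along which they close (so a half turn about z gives the same grasp; the last joint's range is limited). The gripper opens to 85 mm and grips with 20 to 120 N. Pads are 22 mm wide; open, the fingers measure 114 mm over their backs; the gripper's body (76 mm by 85 mm) begins 54 mm behind the grasp point. The pads swing forward as they close: fully open they stand 13 mm farther back than shut.
Start: joints at [-81.492, 21.618, 4.641, 73.018, 0, 83.68], TCP at [0.147, -0.556, 0.209] pointing down, gripper open.
Joint ranges: [-156.06, 156.06], [-48.1, 94.91], [-58.44, 69.94], [-101.28, 121.22], [-78.64, 73.56], [-180, 180]. Speed limits (degrees/s): [147.25, 147.25, 180, 180, 180, 180].

INTERFACE

Orientations are given as [roll, pitch, yaw] about the fixed x, y, z axes, in that order (R = Rz(yaw) Ry(pitch) Rx(roll)).
In Python, from rig import env gives the robot as it stands. The module is installed in compiled form; this text tells all that it offers.
- The arm moves only by the shell command python3 -m pendant 'ROWS' [OPENING] [FORCE]. ROWS is JSON, one flat list of numbers, 6 for each row, row after row: the shift along the tool's x, y, z in m, then the turn, a rotation vector about the tool's x, y, z in rad. In form: [dx, dy, dz, ax, ay, az, dx, dy, dz, ax, ay, az, ...]. A call has 1 to 5 rows; each row shifts and turns the commanded pose from where the row before left it, along the tool's axes as they then stand; what a row does not reach is not made up. A row lasts 1/10 s, in which the tool goes at most 50 mm and 8.59 degrees, less where a joint would pass 70% of its speed; a pose out of reach is approached as far as the arm can. A call is refused whole if a number of a shift passes 0.05 or a number of a turn 0.15, either way. A call with a gripper value outside its range is refused whole. OPENING is the closure, from -1 (fully open) to 1 (shut), set as the call begins (- or left out, the last holds). The fingers move at their own pace and stop on an object; FORCE is the grip in N (left out, the last holds). Time passes only in rows, so rows that do not move let the fingers close. It gives the time, the measured TCP pose, the force, the opening and the grip force at its end, in the units of the state.
- env.observe(): the state, without advancing time (a new reading comes with each control period).
- env.capture(name): name is "scene" or "top"; returns a dict with "pixels" (480x640x3 uint8, red, green, blue), "K" (3x3 intrinsics, pixels), "eye" and "attitude" of the camera in the world. Camera axes: x right, y down, z forward; pixel columns grow to the right and rows downward; lengths in m; the calibration is good to about 2 mm. A picture is of the moment at which its call begins. There is no depth.
- env.finish_job(): hands the job in; it is judged then, once.
The state is a dict: "t": time; "q": joint angles; "joint_vel": joint speeds; "tau": joint torques, N m; "position": TCP position; "tool_rot": TCP orientation; "force": force on the tool from outside, world axes, zero at the start; "moment": the same for the moment, N m; "grip_width": finger opening in m; "gripper_force": force on a finger pad.
Only numpy, scipy, OpenCV 4.12 (cv2) and the standard library are available. Lean on these libraries where they do the work, as an engineer would, in place of code of your own. Each camera call takes 0.05 s, during which the arm holds its last target. There are 200 camera calls.

## Working session

There is one attempt and no reset: what is moved stays moved. The work goes in short steps, Python scripts to look and compute and a shell command to move; the robot and the scene stay as the last step left them, time stands still between calls to the robot, and variables do not carry over. Pictures are saved under pics/ and viewed, at most 10 in all, crops included, and the job is handed in when it is done.

```bash
mkdir -p pics; cat > h.py <<'E'
import numpy as np, cv2
from rig import env
def snap(n,f):
    c=env.capture(n); cv2.imwrite('pics/'+f,c['pixels'][:,:,::-1]); np.savez('pics/'+f[:-4]+'.npz',**{k:np.array(c[k]) for k in c}); return c
def R(c):
    a=np.array(c['attitude'],float)
    if a.shape==(3,3): return a
    from scipy.spatial.transform import Rotation as S
    return S.from_euler('xyz',a,degrees=True).as_matrix()
def ray(c,u,v,z):
    d=R(c)@np.linalg.inv(np.array(c['K']))@np.array([u,v,1.]); e=np.array(c['eye'])
    return e+d*(z-e[2])/d[2]
def proj(c,p):
    q=np.array(c['K'])@R(c).T@(np.array(p)-np.array(c['eye'])); return q[:2]/q[2]
E
python3 - <<'E'
from h import *
for n in('top','scene'):
    c=snap(n,n+'1.png'); print(n,c['eye'],c['attitude'],c['K'])
print(env.observe())
E
```

```text
top [0.45327663 0.08187824 1.17501218] [-171.55742897    0.4496045   -89.92803535] [[437.15368946   0.         322.26493438]
 [  0.         437.15368946 238.78295471]
 [  0.           0.           1.        ]]
scene [-0.23227123  0.56965318  0.52679278] [-116.0984146    -0.77465153 -120.65940946] [[507.18168325   0.         318.24510739]
 [  0.         507.18168325 234.18150748]
 [  0.           0.           1.        ]]
{'t': 0.1, 'q': array([-8.14904384e+01,  2.16564826e+01,  4.57302766e+00,  7.30183221e+01,
       -3.78952586e-03,  8.36837475e+01]), 'joint_vel': array([-0.07139765, -0.09676698,  0.1518065 , -0.04917018,  0.12872958,
        0.02378386]), 'tau': array([ 8.08107525e-04, -4.64692497e+01,  2.70583016e+01,  1.20892862e-02,
       -1.46781163e-04,  2.49440308e-07]), 'position': array([ 0.14705945, -0.55524783,  0.20858307]), 'tool_rot': array([-1.79898424e+02, -7.43060325e-03,  1.48258109e+01]), 'force': array([-0.43306908, -0.15226681, -0.3309284 ]), 'moment': array([0.01516895, 0.02540067, 0.01306027]), 'gripper_force': 0.0, 'grip_width': 0.08537650698210718}
```

View pics/top1.png

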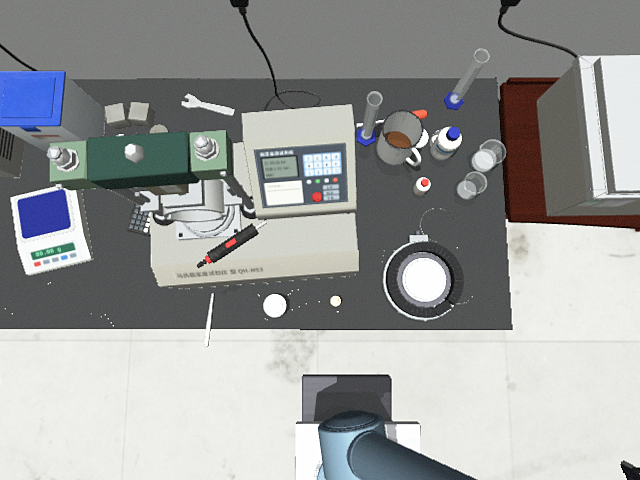

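View pics/scene1.png

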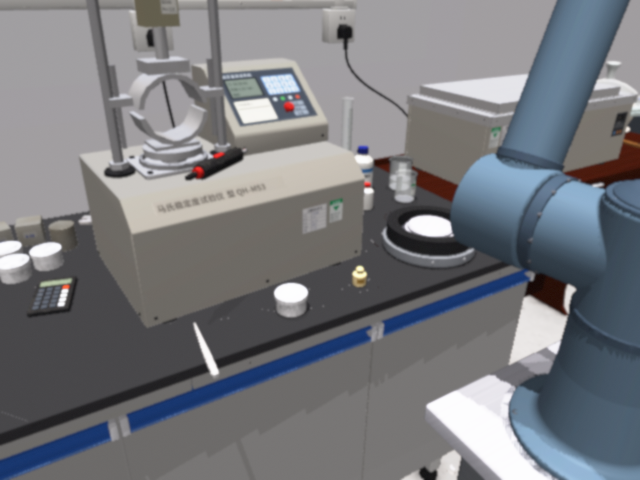

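The top view shows the canister at about (425,280), with its connector block at (418,238). The weight is at (335,301), the tin at (275,306) and the bottle at (422,186). Next I'll fit the cover and block and zoom in.

```bash
python3 - <<'E'
from h import *
c=dict(np.load('pics/top1.npz')); im=c['pixels']; g=cv2.cvtColor(im,cv2.COLOR_RGB2GRAY)
m=np.zeros_like(g); m[245:315,390:462]=(g[245:315,390:462]>190)
cs,_=cv2.findContours(m,cv2.RETR_EXTERNAL,cv2.CHAIN_APPROX_NONE)
k=max(cs,key=cv2.contourArea); e=cv2.fitEllipse(k); print(e)
P=np.array([ray(c,u,v,.057) for u,v in k[:,0]]); C=ray(c,*e[0],.057); print('C',C,'r',np.linalg.norm(P[:,:2]-C[:2],axis=1).mean())
for u,v in((409,235),(427,235),(418,238)): print(ray(c,u,v,.03))
for n,u,v,z in(('w',335,301,.036),('tin',275,306,.038),('bottle',422,186,.06)): print(n,ray(c,u,v,z))
crop=im[225:330,370:480]; cr=cv2.resize(crop,None,fx=5.5,fy=5.5,interpolation=cv2.INTER_CUBIC)
cr=np.clip(cr.astype(float)*2.2,0,255).astype(np.uint8)
cv2.imwrite('pics/crop1.png',cr[:,:,::-1])
E
```

```text
((423.85479736328125, 279.30938720703125), (42.41269302368164, 43.834774017333984), 139.69168090820312)
C [ 0.51493219 -0.16791212  0.057     ] r 0.05473997020259088
[ 0.63336563 -0.1385273   0.03      ]
[ 0.63336667 -0.18608885  0.03      ]
[ 0.62533655 -0.16206431  0.03      ]
w [0.46011335 0.05797932 0.036     ]
tin [0.44717776 0.21240971 0.038     ]
bottle [ 0.75864422 -0.17038894  0.06      ]
```

View pics/crop1.png

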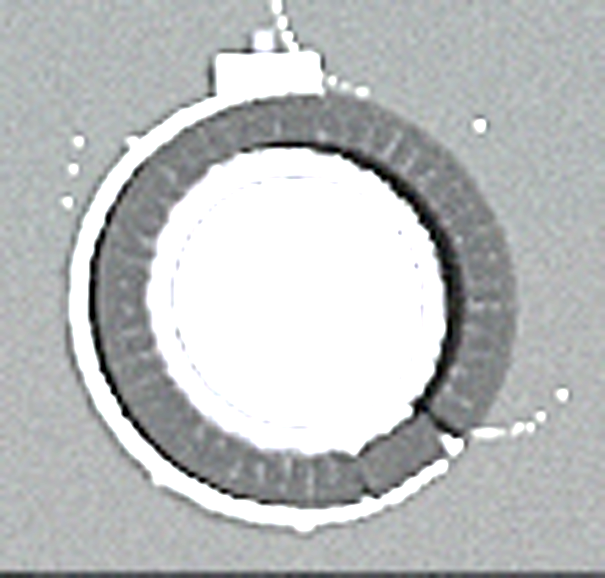

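The crop shows the dark rim centred at about (425.4,279.8) px. The notch is visible at crop (400,460), which is image (442.7,308.6), and the connector is at (418.7,238.6).

```bash
python3 - <<'E'
from h import *
c=dict(np.load('pics/top1.npz'))
C=ray(c,425.4,279.8,.06);B=ray(c,418.7,238.6,.03);N=ray(c,442.7,308.6,.048)
print('C',C,'B',B,'N',N)
y=np.arctan2(B[1]-C[1],B[0]-C[0]); d=N-C; print('blockdist',np.hypot(*(B-C)[:2]),'yaw',np.degrees(y),'notch r',np.hypot(*d[:2]),'ang right of -x world',np.degrees(np.arctan2(-d[1],-d[0])))
for a in(62,40,20,0,-15): # left of canister front
    t=np.radians(a); q=.085*np.array([-np.cos(t),np.sin(t)]); print(a,C[0]+np.cos(y)*q[0]-np.sin(y)*q[1],C[1]+np.sin(y)*q[0]+np.cos(y)*q[1])
E
python3 -m pendant '[0,0,0,0,0,-0.1,0,0,0,0,0,-0.1,0,0,0,0,0,-0.1]' 1 20
```

```text
C [ 0.51352795 -0.17111666  0.06      ] B [ 0.62373276 -0.16386218  0.03      ] N [ 0.44125564 -0.21528162  0.048     ]
blockdist 0.11044332152653255 yaw 3.7661880072169396 notch r 0.08469846793840308 ang right of -x world 31.428729496430392
62 0.4687793433777572 -0.09884935849690862
40 0.44496595748511397 -0.120874706481401
20 0.4319169920756451 -0.14735424823321588
0 0.4287115122366304 -0.17669988723878696
-15 0.4330466083449807 -0.198461751861432
t: 0.4
position: [0.1471, -0.5554, 0.2088]
tool_rot: [-179.9, -0.0, 32.3]
force: [-0.3, -0.9, -0.4]
grip_width: 0.044
gripper_force: 0.0
```

```bash
python3 -m pendant '[0.045,-0.0186,0,0,0,0,0.045,-0.0186,0,0,0,0,0.045,-0.0186,0,0,0,0,0.045,-0.0186,0,0,0,0,0.045,-0.0186,0,0,0,0]'
python3 -m pendant '[0.045,-0.0186,0,0,0,0,0.045,-0.0186,0,0,0,0,0.045,-0.0186,0,0,0,0,0.045,-0.0186,0,0,0,0,0.045,-0.0186,0,0,0,0]'
python3 -m pendant '[0.033,-0.0138,0,0,0,0,0.033,-0.0138,0,0,0,0,0,0,0.03,0,0,0,0,0,0,0,0,0,0,0,0,0,0,0]'
```

```text
t: 0.9
position: [0.2892, -0.3558, 0.2091]
tool_rot: [-180.0, -0.0, 32.0]
force: [1.3, -1.6, 0.4]
grip_width: 0.0002
gripper_force: 0.0
t: 1.4
position: [0.4306, -0.1577, 0.2092]
tool_rot: [-180.0, 0.0, 32.0]
force: [1.3, -0.3, 0.6]
grip_width: -0.0002
gripper_force: 0.0
t: 1.9
position: [0.4702, -0.1009, 0.1789]
tool_rot: [-179.9, 0.1, 32.0]
force: [-0.3, -0.4, 0.4]
grip_width: 0.0001
gripper_force: 0.0
```

```bash
python3 -m pendant '[0,0,0.04,0,0,0,0,0,0.04,0,0,0,0,0,0.025,0,0,0,0,0,0,0,0,0,0,0,0,0,0,0]'
python3 - <<'E'
from h import *
snap('scene','scene2.png'); snap('top','top2.png')
im=cv2.imread('pics/scene2.png')[150:300,300:500]
im2=cv2.imread('pics/top2.png')[215:365,340:540]
cv2.imwrite('pics/v2.png',np.hstack([cv2.resize(x,(400,300),interpolation=cv2.INTER_CUBIC) for x in(im,im2)]))
E
```

```text
t: 2.4
position: [0.4717, -0.102, 0.0756]
tool_rot: [180.0, -0.0, 31.9]
force: [0.0, -0.1, 0.4]
grip_width: -0.0005
gripper_force: 0.0
```

View pics/v2.png

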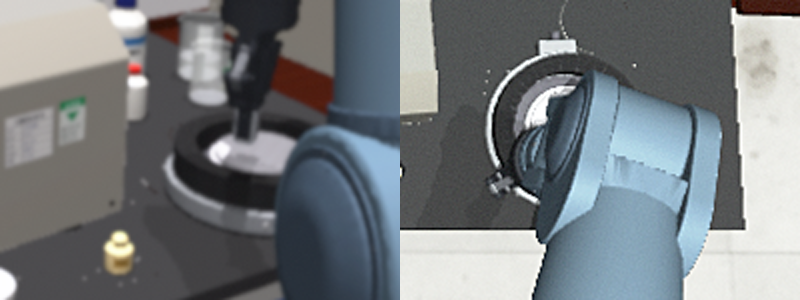

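The gripper is above the left rim and clear of the weight. I'll lower it slowly until it touches.

```bash
python3 -m pendant '[-0.003,-0.002,0.006,0,0,0,0,0,0.005,0,0,0,0,0,0.002,0,0,0,0,0,0,0,0,0,0,0,0,0,0,0]'
python3 -m pendant '[0,0,0.002,0,0,0,0,0,0,0,0,0,0,0,0,0,0,0]'
```

```text
t: 3.0
position: [0.4678, -0.1011, 0.0614]
tool_rot: [-180.0, 0.0, 32.0]
force: [-0.3, -0.4, -0.2]
grip_width: 0.0001
gripper_force: 0.0
t: 3.3
position: [0.4678, -0.1011, 0.0594]
tool_rot: [-180.0, 0.0, 32.0]
force: [0.9, 0.5, -0.0]
grip_width: 0.0003
gripper_force: 0.0
```

```bash
python3 -m pendant '[0,0,0.001,0,0,0,0,0,0,0,0,0,0,0,0,0,0,0]'
python3 -m pendant '[0,0,0.0007,0,0,0,0,0,0,0,0,0,0,0,0,0,0,0]'
```

```text
t: 3.6
position: [0.4678, -0.1011, 0.0584]
tool_rot: [180.0, 0.0, 32.0]
force: [0.1, -0.0, -0.1]
grip_width: -0.0002
gripper_force: 0.0
t: 3.9
position: [0.4678, -0.1011, 0.0577]
tool_rot: [180.0, 0.0, 32.0]
force: [0.7, -0.9, -0.6]
grip_width: -0.0002
gripper_force: 0.0
```

```bash
python3 -m pendant '[0,0,0.001,0,0,0,0,0,0,0,0,0,0,0,0,0,0,0]'
python3 -c "
from rig import env
for i in range(2):
    o=env.observe();print(o['force'],o['moment'],o['tau'][:3])"
python3 -m pendant '[0,0,0.001,0,0,0,0,0,0,0,0,0,0,0,0,0,0,0]'
```

```text
t: 4.2
position: [0.4678, -0.1011, 0.0566]
tool_rot: [-180.0, 0.0, 32.0]
force: [0.2, 0.0, 1.1]
grip_width: -0.0004
gripper_force: 0.0
[0.16720575 0.02826247 1.12543509] [-0.0096606  -0.03448941 -0.07734742] [-2.83687641e-04 -3.81734562e+01  2.29547060e+01]
[0.16720575 0.02826247 1.12543509] [-0.0096606  -0.03448941 -0.07734742] [-2.83687641e-04 -3.81734562e+01  2.29547060e+01]
t: 4.5
position: [0.4678, -0.1011, 0.0556]
tool_rot: [-180.0, 0.0, 32.0]
force: [-0.3, -0.2, 0.1]
grip_width: 0.0004
gripper_force: 0.0
```

```bash
python3 - <<'E'
from h import *
c=snap('scene','scene3.png'); o=env.observe(); p=o['position']; print(p,proj(c,p),o['force'])
im=cv2.imread('pics/scene3.png')
print([proj(c,q) for q in([.5135,-.171,.057],[.51,-.12,.057],[.429,-.1767,.06])])
u,v=proj(c,p); cv2.circle(im,(int(u),int(v)),1,(0,0,255),-1)
cv2.imwrite('pics/v3.png',cv2.resize(im[170:280,360:500],None,fx=5,fy=5,interpolation=cv2.INTER_CUBIC))
E
```

```text
[ 0.46781004 -0.10111434  0.05568234] [420.79212676 239.13178688] [ 0.31290912 -0.73631651  0.05929603]
[array([431.30982137, 223.62161987]), array([414.56768438, 229.03312936]), array([461.09154946, 236.66788194])]
```

View pics/v3.png

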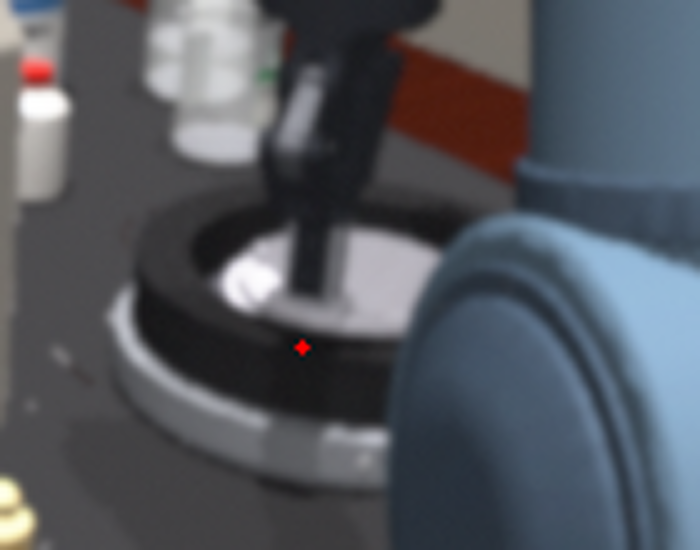

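```bash
python3 - <<'E'
from h import *
t=dict(np.load('pics/top1.npz'));s=dict(np.load('pics/scene1.npz'))
g=cv2.cvtColor(s['pixels'],cv2.COLOR_RGB2GRAY)
for th in(120,150,180):
    m=np.zeros_like(g); m[208:245,395:452]=g[208:245,395:452]>th
    k=max(cv2.findContours(m,cv2.RETR_EXTERNAL,cv2.CHAIN_APPROX_NONE)[0],key=cv2.contourArea)
    print(th,cv2.boundingRect(k))
a=np.radians(np.arange(0,360,5)); C=np.array([.5135,-.1711])
for nm,r,z in(('cover',.051,.057),('rimout',.097,.06),('base',.104,.0),):
    P=np.array([proj(s,[C[0]+r*np.cos(x),C[1]+r*np.sin(x),z]) for x in a]);print(nm,P.min(0),P.max(0))
print('weight top pred',proj(s,ray(t,335,301,.036)),'tin',proj(s,ray(t,275,306,.038)))
d=np.load('pics/scene3.npz'); v=d['pixels'].astype(int)
im=s['pixels'].copy()
for r,z,c in((.051,.057,(255,0,0)),(.073,.06,(0,255,0)),(.097,.06,(0,255,0)),(.104,0,(255,255,0))):
    for im_ in(im,v):
        for x in np.radians(np.arange(0,360,4)):
            u,w=proj(s,[C[0]+r*np.cos(x),C[1]+r*np.sin(x),z]); im_[int(round(w)),int(round(u))]=c
A=np.hstack([im[180:280,370:480],v[180:280,370:480].astype(np.uint8)])
cv2.imwrite('pics/v4.png',cv2.resize(A[:,:,::-1],None,fx=3.6,fy=5,interpolation=cv2.INTER_NEAREST))
E
```

```text
120 (404, 215, 48, 22)
150 (404, 215, 48, 22)
180 (405, 216, 47, 21)
cover [408.0583238  214.29250083] [454.99222815 233.72432579]
rimout [387.40454749 205.33106161] [476.93722603 242.30341594]
base [382.38703448 226.83422439] [476.12050024 269.52528794]
weight top pred [359.63677662 267.61667436] tin [292.54322706 290.996551  ]
```

View pics/v4.png

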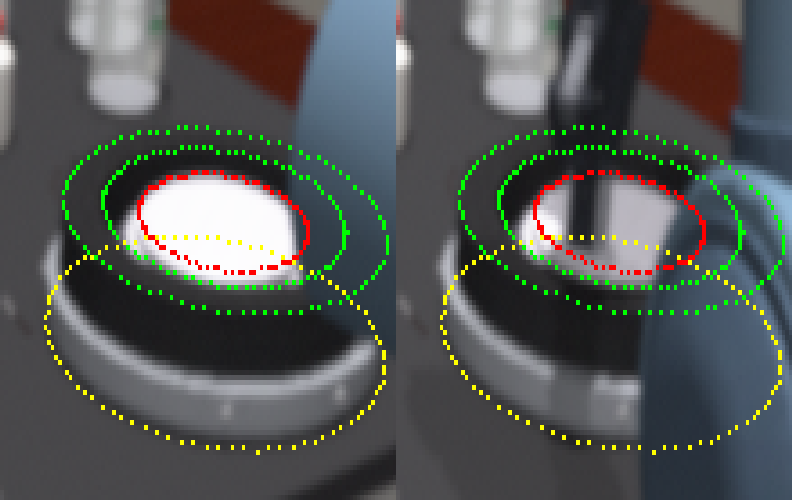

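The overlay shows the canister geometry agrees within a few mm. The finger seems to end at about (425,231), above the predicted TCP pixel (421,239). I'll zoom in with the dark tones boosted.

```bash
python3 - <<'E'
from h import *
A=np.hstack([np.load(f'pics/scene{i}.npz')['pixels'][195:265,400:450] for i in(1,3)]).astype(float)
A=255*(A/255)**.5
A=cv2.resize(A,None,fx=8,fy=8,interpolation=cv2.INTER_NEAREST)
cv2.imwrite('pics/v5.png',A[:,:,::-1])
E
```

```text
[ WARN:0@0.161] global loadsave.cpp:1063 imwrite_ Unsupported depth image for selected encoder is fallbacked to CV_8U.
```

View pics/v5.png

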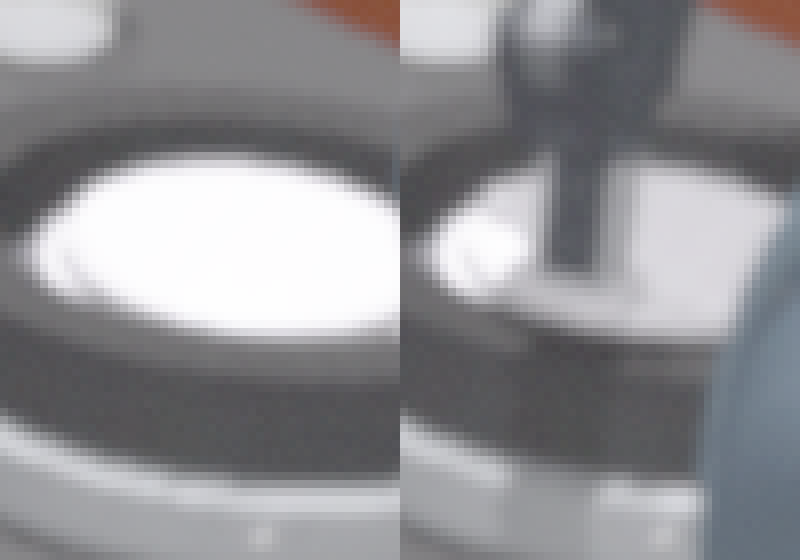

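The real fingertip shows at (421,229), in the column predicted for the TCP but 10 px higher. That puts the tips about 18 mm above the reported TCP, which fits with no contact being felt. I'll keep lowering by feel.

```bash
python3 -m pendant '[0,0,0.003,0,0,0,0,0,0.003,0,0,0,0,0,0,0,0,0,0,0,0,0,0,0]'
python3 -m pendant '[0,0,0.002,0,0,0,0,0,0.001,0,0,0,0,0,0,0,0,0]'
```

```text
t: 4.95
position: [0.4676, -0.101, 0.0495]
tool_rot: [-180.0, 0.0, 32.0]
force: [0.5, 0.4, 0.3]
grip_width: -0.0001
gripper_force: 0.0
t: 5.25
position: [0.4677, -0.1011, 0.0465]
tool_rot: [-180.0, 0.0, 32.0]
force: [-0.3, 0.7, 0.7]
grip_width: -0.0002
gripper_force: 0.0
```

```bash
python3 -m pendant '[0,0,0.0015,0,0,0,0,0,0,0,0,0,0,0,0,0,0,0]'
python3 -m pendant '[0,0,0.0015,0,0,0,0,0,0,0,0,0,0,0,0,0,0,0]'
python3 -m pendant '[0,0,0.001,0,0,0,0,0,0,0,0,0,0,0,0,0,0,0]'
python3 - <<'E'
from h import *
c=snap('scene','scene4.png')
A=np.hstack([np.load(f'pics/scene{i}.npz')['pixels'][195:265,400:450] for i in(1,4)]).astype(float)
A=255*(A/255)**.5
cv2.imwrite('pics/v6.png',cv2.resize(A,None,fx=8,fy=8,interpolation=cv2.INTER_NEAREST).astype(np.uint8)[:,:,::-1])
E
```

```text
t: 5.55
position: [0.4678, -0.1011, 0.0452]
tool_rot: [180.0, 0.0, 32.0]
force: [0.9, -0.4, 0.0]
grip_width: -0.0004
gripper_force: 0.0
t: 5.85
position: [0.4677, -0.1011, 0.0436]
tool_rot: [-180.0, 0.0, 32.0]
force: [-0.5, 0.5, 0.0]
grip_width: -0.0
gripper_force: 0.0
t: 6.15
position: [0.4678, -0.1011, 0.0427]
tool_rot: [-180.0, 0.0, 32.0]
force: [0.8, 0.1, -0.3]
grip_width: 0.0
gripper_force: 0.0
```

View pics/v6.png

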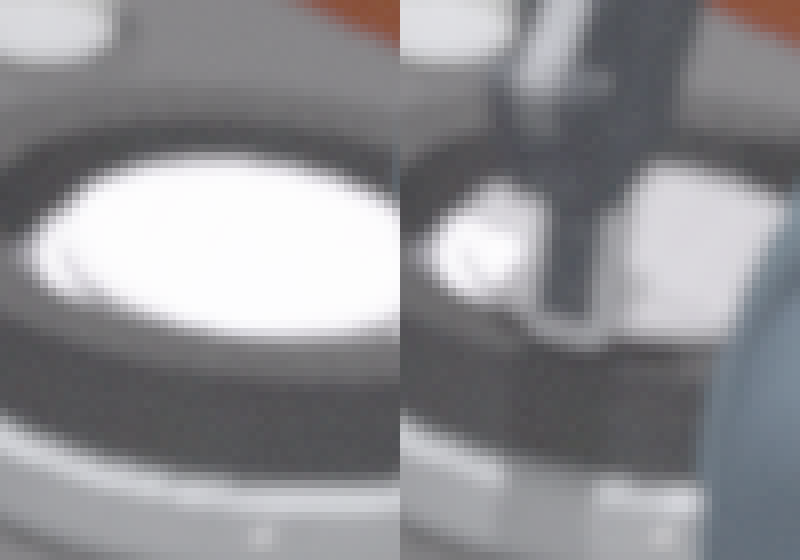

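The light pad tip at (570,345) in the crop, about (421,238) in the image, is now just over the rim top. Contact should be close.

```bash
python3 -m pendant '[0,0,0.001,0,0,0,0,0,0,0,0,0,0,0,0,0,0,0]'
python3 -m pendant '[0,0,0.001,0,0,0,0,0,0,0,0,0,0,0,0,0,0,0]'
```

```text
t: 6.5
position: [0.4678, -0.1011, 0.0417]
tool_rot: [180.0, 0.0, 32.0]
force: [0.0, -0.1, -0.1]
grip_width: -0.0003
gripper_force: 0.0
t: 6.8
position: [0.4678, -0.1011, 0.0406]
tool_rot: [-180.0, 0.0, 32.0]
force: [0.1, 0.4, 0.2]
grip_width: -0.0002
gripper_force: 0.0
```

```bash
python3 -m pendant '[0,0,0.001,0,0,0,0,0,0,0,0,0,0,0,0,0,0,0]'
python3 -m pendant '[0,0,0.001,0,0,0,0,0,0,0,0,0,0,0,0,0,0,0]'
```

```text
t: 7.1
position: [0.4678, -0.1011, 0.0396]
tool_rot: [180.0, 0.0, 32.0]
force: [-0.0, -0.4, -0.5]
grip_width: -0.0001
gripper_force: 0.0
t: 7.4
position: [0.4678, -0.1011, 0.0386]
tool_rot: [180.0, 0.0, 32.0]
force: [-0.5, -0.3, -0.7]
grip_width: 0.0001
gripper_force: 0.0
```

```bash
python3 -m pendant '[0,0,0.001,0,0,0,0,0,0,0,0,0]'
python3 -m pendant '[0,0,0.001,0,0,0,0,0,0,0,0,0]'
python3 - <<'E'
from h import *
c=snap('scene','scene5.png')
A=np.hstack([np.load(f'pics/scene{i}.npz')['pixels'][195:265,400:450] for i in(4,5)]).astype(float)
A=255*(A/255)**.5
cv2.imwrite('pics/v7.png',cv2.resize(A,None,fx=8,fy=8,interpolation=cv2.INTER_NEAREST).astype(np.uint8)[:,:,::-1])
E
```

```text
t: 7.6
position: [0.4679, -0.1012, 0.0377]
tool_rot: [180.0, -0.0, 32.0]
force: [0.5, -0.2, 1.6]
grip_width: -0.0002
gripper_force: 0.7
t: 7.8
position: [0.4679, -0.1012, 0.0368]
tool_rot: [180.0, -0.0, 32.0]
force: [0.0, 0.2, 3.2]
grip_width: -0.0002
gripper_force: 1.3
```

View pics/v7.png

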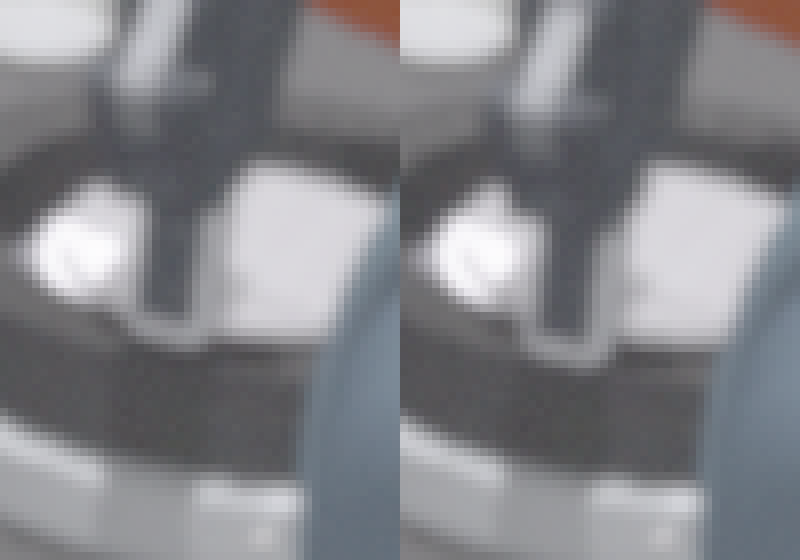

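The tip is now pressing on the rim, with its lower edge at (570,360) in the right panel. The force is 3.2 N, and the rim top sits at a reported z of about 0.038. Now I'll slide along the rim.

```bash
python3 -m pendant '[-0.0044,0.0002,-0.0004,0,0,0,-0.0044,0.0002,0,0,0,0,-0.0044,0.0002,0,0,0,0,-0.0044,0.0002,0,0,0,0,0,0,0,0,0,0]'
python3 -m pendant '[-0.0052,0.002,0,0,0,0,-0.0052,0.002,0,0,0,0,-0.0052,0.002,0,0,0,0,-0.0052,0.002,0,0,0,0,0,0,0,0,0,0]'
```

```text
t: 8.35
position: [0.4525, -0.1117, 0.0371]
tool_rot: [180.0, 0.1, 32.0]
force: [0.6, -1.2, 2.9]
grip_width: -0.0002
gripper_force: 1.1
t: 8.85
position: [0.4392, -0.1298, 0.037]
tool_rot: [180.0, 0.1, 32.0]
force: [-0.7, -1.1, 1.7]
grip_width: 0.0003
gripper_force: 1.1
```

```bash
python3 -m pendant '[-0.0045,0.0032,0,0,0,0,-0.0045,0.0032,0,0,0,0,-0.0045,0.0032,0,0,0,0,-0.0045,0.0032,0,0,0,0,0,0,0,0,0,0]'
python3 -m pendant '[-0.0035,0.0043,0,0,0,0,-0.0035,0.0043,0,0,0,0,-0.0035,0.0043,0,0,0,0,-0.0035,0.0043,0,0,0,0,0,0,0,0,0,0]'
```

```text
t: 9.35
position: [0.431, -0.1504, 0.0371]
tool_rot: [180.0, 0.1, 32.0]
force: [-1.1, -1.0, 1.6]
grip_width: 0.0001
gripper_force: 1.1
t: 9.85
position: [0.4286, -0.1726, 0.0371]
tool_rot: [179.9, 0.1, 32.0]
force: [0.3, -1.0, 2.1]
grip_width: 0.0002
gripper_force: 1.1
```

```bash
python3 -m pendant '[-0.0026,0.0053,0,0,0,0,-0.0026,0.0053,0,0,0,0,-0.0026,0.0053,0,0,0,0,0,0,0,0,0,0]'
python3 -m pendant '[-0.0013,0.0047,0,0,0,0,-0.0013,0.0047,0,0,0,0,0,0,0,0,0,0]'
python3 -m pendant '[-0.0013,0.0047,0,0,0,0,0,0,0,0,0,0,0,0,0,0,0,0]'
```

```text
t: 10.25
position: [0.4308, -0.1903, 0.0372]
tool_rot: [179.9, 0.0, 32.0]
force: [-0.4, -1.1, 1.9]
grip_width: 0.0002
gripper_force: 1.0
t: 10.55
position: [0.4336, -0.1991, 0.0371]
tool_rot: [180.0, 0.0, 32.0]
force: [0.2, -0.7, 2.9]
grip_width: -0.0001
gripper_force: 1.0
t: 10.85
position: [0.4347, -0.2032, 0.037]
tool_rot: [180.0, 0.0, 32.0]
force: [-0.2, 0.1, 0.1]
grip_width: -0.0001
gripper_force: 0.0
```

Contact was lost at (0.435,-0.203), which is the notch edge and matches the vision estimate. I'll centre in the notch and then press.

```bash
python3 -m pendant '[-0.0003,0.0045,0,0,0,0,-0.0003,0.0045,0,0,0,0,-0.0002,0.0045,0,0,0,0,0,0,0,0,0,0]'
python3 -m pendant '[0,0,0.003,0,0,0,0,0,0.003,0,0,0,0,0,0.003,0,0,0,0,0,0,0,0,0]'
python3 -m pendant '[0,0,0.001,0,0,0,0,0,0.001,0,0,0,0,0,0.001,0,0,0,0,0,0,0,0,0]'
```

```text
t: 11.25
position: [0.4419, -0.2157, 0.0372]
tool_rot: [179.9, -0.0, 32.0]
force: [-0.0, -0.4, 0.3]
grip_width: -0.0002
gripper_force: 0.0
t: 11.65
position: [0.4406, -0.2144, 0.0275]
tool_rot: [-179.9, 0.0, 32.0]
force: [0.4, 0.7, 0.4]
grip_width: 0.0002
gripper_force: 0.0
t: 12.05
position: [0.4412, -0.2149, 0.0253]
tool_rot: [180.0, -0.0, 32.0]
force: [-0.7, 1.2, 2.2]
grip_width: -0.0004
gripper_force: 1.6
```

On the plate (contact near 0.026, as expected). Pressing further.

```bash
python3 -m pendant '[0,0,0.001,0,0,0,0,0,0.001,0,0,0,0,0,0.001,0,0,0,0,0,0.001,0,0,0,0,0,0,0,0,0]'
python3 -m pendant '[0,0,0.001,0,0,0,0,0,0.001,0,0,0,0,0,0.0005,0,0,0,0,0,0,0,0,0]'
```

```text
t: 12.55
position: [0.4412, -0.2149, 0.0211]
tool_rot: [180.0, 0.0, 32.0]
force: [-1.3, 0.6, 4.3]
grip_width: -0.0007
gripper_force: 2.3
t: 12.95
position: [0.4412, -0.2149, 0.0186]
tool_rot: [180.0, 0.0, 32.0]
force: [-1.5, 0.1, 4.9]
grip_width: -0.0002
gripper_force: 2.7
```

```bash
python3 -m pendant '[0,0,0.0007,0,0,0,0,0,0,0,0,0]'
python3 -m pendant '[0,0,0.0006,0,0,0,0,0,0,0,0,0,0,0,0,0,0,0]'
python3 - <<'E'
from h import *
c=snap('scene','scene6.png')
A=np.hstack([np.load(f'pics/scene{i}.npz')['pixels'][190:260,395:445] for i in(5,6)]).astype(float)
A=255*(A/255)**.5
cv2.imwrite('pics/v8.png',cv2.resize(A,None,fx=8,fy=8,interpolation=cv2.INTER_NEAREST).astype(np.uint8)[:,:,::-1])
E
```

```text
t: 13.15
position: [0.4413, -0.215, 0.0181]
tool_rot: [180.0, 0.0, 32.0]
force: [0.9, 0.9, 2.3]
grip_width: 0.0003
gripper_force: 1.1
t: 13.45
position: [0.4422, -0.216, 0.0181]
tool_rot: [179.8, -0.0, 32.0]
force: [-5.5, -2.8, 13.8]
grip_width: -0.0002
gripper_force: 6.8
```

View pics/v8.png

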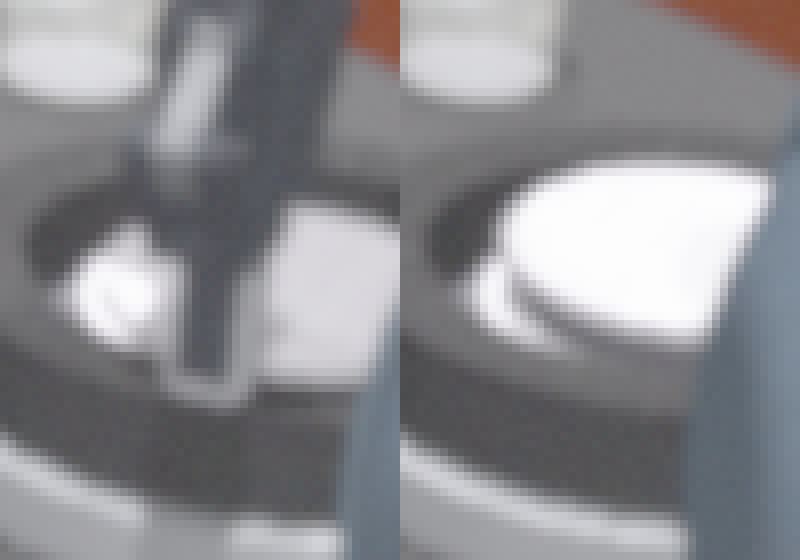

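The right panel shows the cover clearly risen, with its dark side wall visible around crop (560,310). I'll confirm the hold has settled and hand in.

```bash
python3 -m pendant '[0,0,0,0,0,0,0,0,0,0,0,0,0,0,0,0,0,0,0,0,0,0,0,0,0,0,0,0,0,0]'
python3 -m pendant '[0,0,0,0,0,0,0,0,0,0,0,0,0,0,0,0,0,0]'
```

```text
t: 14.0
position: [0.4422, -0.2161, 0.0181]
tool_rot: [179.8, -0.0, 32.0]
force: [-1.8, -0.6, 13.3]
grip_width: 0.0001
gripper_force: 7.3
t: 14.3
position: [0.4424, -0.2161, 0.0182]
tool_rot: [179.8, -0.0, 32.0]
force: [2.7, 0.7, 0.8]
grip_width: -0.0
gripper_force: 0.0
```

The force is chattering against the hard stop, so I'll back off about 1.5 mm onto the spring, where the plate is about 7 mm down.

```bash
python3 -m pendant '[0,0,-0.0008,0,0,0,0,0,-0.0007,0,0,0,0,0,0,0,0,0,0,0,0,0,0,0]'
for i in 1 2 3 4; do python3 -m pendant '[0,0,0,0,0,0,0,0,0,0,0,0]' | egrep 'pos|force'; done
```

```text
t: 14.7
position: [0.4421, -0.2159, 0.0193]
tool_rot: [179.9, -0.0, 32.0]
force: [-1.0, -0.9, 5.5]
grip_width: 0.0
gripper_force: 2.5
position: [0.4421, -0.2159, 0.0193]
force: [-1.7, -0.7, 4.7]
gripper_force: 2.6
position: [0.4421, -0.2159, 0.0193]
force: [-0.6, -1.4, 4.5]
gripper_force: 2.6
position: [0.4421, -0.2159, 0.0193]
force: [-0.3, -0.9, 5.4]
gripper_force: 2.6
position: [0.4422, -0.216, 0.0193]
force: [-0.9, 0.2, 4.6]
gripper_force: 2.6
```

```bash
python3 -m pendant '[0,0,0.0004,0,0,0,0,0,0,0,0,0,0,0,0,0,0,0]'
for i in 1 2 3; do python3 -m pendant '[0,0,0,0,0,0,0,0,0,0,0,0]' | egrep 'pos|force'; done
python3 -c "
from rig import env
print(env.observe()['force'], env.finish_job())"
```

```text
t: 15.8
position: [0.4421, -0.216, 0.0189]
tool_rot: [179.8, -0.0, 32.0]
force: [-1.3, -0.7, 5.1]
grip_width: -0.0002
gripper_force: 2.7
position: [0.4421, -0.2159, 0.0189]
force: [-1.3, -0.6, 6.4]
gripper_force: 2.7
position: [0.4421, -0.216, 0.0189]
force: [-1.0, -1.4, 5.8]
gripper_force: 2.7
position: [0.4421, -0.2159, 0.0189]
force: [0.1, -1.5, 6.0]
gripper_force: 2.7
the job is handed in; nothing more can be done
[ 0.11451044 -1.47708586  6.00261159] None
```

I found the notch by feeling along the rim, pressed the plate to its stop, and handed the job in at about 16 s with the plate held about 7 of its 8 mm down (steady 5–6 N, eased back from the stop because the force chattered there); the camera showed the cover up with the plate at its stop, but no verdict was returned.

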